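# Put the desk set back in its trays

### The job

The study desk has just been dusted: put the pencil cup, the brass paperweight, the stapler and the clock back, each into the felt-lined tray whose shape and size match it, so that every one stands upright and flat on the felt inside the rim. Set them down rather than dropping them, and leave the mug and the red notebook where they are.

Things in the scene. Friction and masses are not known exactly. Their poses are not given: they have to be found in the camera images.
- pencil_cup: Empty round aluminium pencil cup, standing upright: 60 mm in diameter, 90 mm tall, wall 4 mm, about 0.15 kg. Origin: centre of its underside; z up. Belongs in the large round tray.
- paperweight: Round solid brass paperweight, standing upright: 40 mm in diameter, 45 mm tall; its side is straight up to 36 mm, above that it is domed; about 0.35 kg. Origin: centre of its underside; z up. Belongs in the small round tray.
- stapler: Black desk stapler standing on its base: 130 mm long (along its x), base 34 mm wide (along y) and 7 mm high; 50 mm tall; its upper arm, between 28 and 50 mm above the underside, is 28 mm wide and level. About 0.25 kg, centre of mass near the middle. Origin: centre of its underside; z up. Belongs in the long tray, either way round.
- clock: Small wooden desk clock with a white round dial in a brass bezel, standing upright: base 70 mm long (along its x) by 36 mm wide (along y), 10 mm high; above it a body 62 mm by 30 mm (y), up to 80 mm; the dial is on the -y face. About 0.25 kg. Origin: centre of its underside; z up. Belongs in the short oblong tray, either way round.
- large_round_tray: Large round light-wood tray lined with grey felt, fixed to the desk; 90 mm outside, recess 78 mm in diameter. Its felt floor is 4 mm above the desk, its rim 12 mm above the desk and 6 mm thick. Origin: centre of its underside, at desk height; z up.
- small_round_tray: Small round light-wood tray lined with grey felt, fixed to the desk; 70 mm outside, recess 58 mm in diameter. Its felt floor is 4 mm above the desk, its rim 12 mm above the desk and 6 mm thick. Origin: centre of its underside, at desk height; z up.
- long_tray: Long oblong light-wood tray lined with grey felt, fixed to the desk; 160 mm by 64 mm outside, recess 148 mm (along its x) by 52 mm (y). Its felt floor is 4 mm above the desk, its rim 12 mm above the desk and 6 mm thick. Origin: centre of its underside, at desk height; z up.
- short_tray: Short oblong light-wood tray lined with grey felt, fixed to the desk; 100 mm by 66 mm outside, recess 88 mm (along its x) by 54 mm (y). Its felt floor is 4 mm above the desk, its rim 12 mm above the desk and 6 mm thick. Origin: centre of its underside, at desk height; z up.
- mug: White mug, 80 mm in diameter and 92 mm tall with a handle, standing beyond the work: a bystander, to be left alone. Origin: centre of its underside.
- notebook: Closed red pocket notebook lying flat, 76 mm (along its x) by 105 mm, 18 mm thick, beyond the work: a bystander, to be left alone. Origin: centre of its underside.
There are look-alikes about, which are no part of the job. What is shaped like the short_tray but turquoise is not meant.

How it is judged (in metres and radians):
At the end, for the whole second after the job is handed in: Each thing in its own tray: centre within 14 mm of the tray's centre, underside 1 to 7 mm above the tray's underside (felt at 4 mm), upright within 0.1 rad, stapler and clock lengthwise along their trays within 0.3 rad (either way round); all released and at rest (horizontal distance between pencil_cup and large_round_tray below 0.014 m and z of pencil_cup in the frame of large_round_tray between 0.001 and 0.007 m and angle between each of pencil_cup, paperweight, stapler, clock's own z axis and vertical below 0.1 rad and linear speed of each of pencil_cup, paperweight, stapler, clock below 0.03 m/s and angular speed of each of pencil_cup, paperweight, stapler, clock below 0.3 rad/s and horizontal distance between paperweight and small_round_tray below 0.014 m and z of paperweight in the frame of small_round_tray between 0.001 and 0.007 m and horizontal distance between stapler and long_tray below 0.014 m and z of stapler in the frame of long_tray between 0.001 and 0.007 m and angle between the x axis of stapler and the x axis of long_tray, either way round below 0.3 rad and horizontal distance between clock and short_tray below 0.014 m and z of clock in the frame of short_tray between 0.001 and 0.007 m and angle between the x axis of clock and the x axis of short_tray, either way round below 0.3 rad); the robot touches nothing.
It fails at once if a thing is dropped or slammed into its tray (faster than 0.7 m/s within 30 mm above it) ((horizontal distance between pencil_cup and large_round_tray below 0.03 m and z of pencil_cup in the frame of large_round_tray below 0.03 m and linear speed of pencil_cup above 0.7 m/s) or (horizontal distance between paperweight and small_round_tray below 0.03 m and z of paperweight in the frame of small_round_tray below 0.03 m and linear speed of paperweight above 0.7 m/s) or (horizontal distance between stapler and long_tray below 0.03 m and z of stapler in the frame of long_tray below 0.03 m and linear speed of stapler above 0.7 m/s) or (horizontal distance between clock and short_tray below 0.03 m and z of clock in the frame of short_tray below 0.03 m and linear speed of clock above 0.7 m/s)).
It fails at once if the mug is moved by more than 20 mm (distance of mug from where it was at the start of the episode above 0.02 m).
It fails at once if the notebook is moved by more than 20 mm (distance of notebook from where it was at the start of the episode above 0.02 m).
It also fails if it takes over 112 s, if anything falls off the work surface, if the arm or the gripper's body presses on something with over 40 N, if the wrist force passes 120 N, or if a joint passes its speed limit or range.

### The arm

A 6-joint arm with a two-finger parallel gripper is mounted at the origin on the work surface. World frame = base frame: x ahead of the robot, y to its left, z up, the work surface at z = 0. Lengths are in mm, angles in degrees, forces in N, time in s.
With the tool pointing down it reaches from about 275 to 975 mm from the base axis. Payload 8.4 kg.
Tool frame: the origin (TCP) lies where the fingers leave the gripper's body, on its centre line; the fingertips stand 88 mm ahead of it and the grasp point (between the pads) lies 69 mm ahead of it; x points along the fingers, z is the direction in which the jaws open and shut, and the axes are right-handed (so a half turn about x gives the same grasp; the last joint's range is limited). The gripper opens to 92 mm and grips with 3 to 60 N. Pads are 20 mm wide; open, the fingers measure 128 mm over their backs; the gripper's body (75 mm by 189 mm) begins 69 mm behind the grasp point.
Start: joints at [74.92, 20.225, 93.587, -0, 66.188, -0.138], TCP at [161.157, 603.868, 302.683] pointing down, gripper open.
Joint ranges: [-150.9, 150.9], [-52.94, 120.26], [3.33, 152.33], [-74.26, 254.26], [0, 154.13], [-172.89, 172.89]. Speed limits (degrees/s): [127.2, 127.2, 159.86, 180, 180, 180].

### API

Orientations are given as [roll, pitch, yaw] about the fixed x, y, z axes, in that order (R = Rz(yaw) Ry(pitch) Rx(roll)).
In Python, from rig import r, imaging, order gives the robot as it stands. The module is installed in compiled form; this text tells all that it offers.
- The arm moves only by the shell command python3 -m crank 'ROWS' [FORCE]. ROWS is JSON, a list that holds one entry, the list of rows, each a list of 5 numbers: the shift along the tool's x, y, z in m, then the turn about the tool's x in rad, then the finger opening in m, from 0 to 0.0919. In form: [[[dx, dy, dz, turn, hand], ...]]. A call has exactly 8 rows; each row shifts and turns the commanded pose from where the row before left it, along the tool's axes as they then stand; what a row does not reach is not made up. A row lasts 1/10 s, in which the tool goes at most 50 mm and 8.59 degrees, less where a joint would pass 70% of its speed; a pose out of reach is approached as far as the arm can. A call with a gripper value outside its range is refused whole. The fingers move at their own pace and stop on an object; FORCE is the grip in N (left out, the last holds). Time passes only in rows, so rows that do not move let the fingers close, or fill a call up. It gives the time, the measured TCP pose, the force and the opening at its end, in the units of the state.
- r.get_obs(): the state, without advancing time (a new reading comes with each control period).
- imaging.snapshot(name): name is "side" or "top" or "wrist"; returns a dict with "pixels" (400x640x3 uint8, red, green, blue), "depth" (400x640 float32, mm along the optical axis (not along the pixel's ray), 0 where there is no reading), "camera_matrix" (3x3 intrinsics, pixels), "eye" and "rotation" of the camera in the world. Camera axes: x right, y down, z forward; pixel columns grow to the right and rows downward; lengths in mm; the calibration is good to about 2 mm. A picture is of the moment at which its call begins.
- order.close_job(): hands the job in, once; it reports no verdict.
The state is a dict: "clock": time; "qpos": joint angles; "qd": joint speeds; "joint_efforts": joint torques, N m; "ee_pos": TCP position; "ee_rot": TCP orientation; "ft_force": force on the tool from outside, world axes, zero at the start; "ft_torque": the same for the moment, N m; "grip_width": finger opening in mm.
Only numpy, scipy, OpenCV 4.12 (cv2) and the standard library are available. Lean on these libraries where they do the work, as an engineer would, in place of code of your own. Each camera call takes 0.05 s, during which the arm holds its last target.

## Working session

There is one attempt and no reset: what is moved stays moved. The work goes in short steps, Python scripts to look and compute and a shell command to move; the robot and the scene stay as the last step left them, time stands still between calls to the robot, and variables do not carry over. Pictures are saved under pics/ and viewed, and the job is handed in when it is done.

```bash
mkdir -p pics; ls
python3 - <<'E'
from rig import r, imaging, order
import cv2
print(r.get_obs())
for n in ("top","side","wrist"):
    s=imaging.snapshot(n)
    cv2.imwrite(f"pics/a_{n}.png",s["pixels"][:,:,::-1]); print(n,s["camera_matrix"].tolist(),s["eye"],s["rotation"])
E
```

```text
pics
{'clock': 0.0, 'qpos': array([ 7.49223289e+01,  2.02636364e+01,  9.36288793e+01,  7.33998247e-04,
        6.61877051e+01, -1.37452718e-01]), 'qd': array([-0.05221362, -0.01380792,  0.07928038,  0.01450081,  0.00564972,
        0.01479182]), 'joint_efforts': array([-3.77443866e-03, -5.93853199e+01, -3.34220552e+01,  6.96445419e-02,
        2.33828259e-02, -9.21557444e-05]), 'ee_pos': array([161.03095383, 603.51194251, 301.95254672]), 'ee_rot': array([ 179.38324145,   89.9197764 , -105.55727376]), 'ft_force': array([-0.73951231, -0.10186494, -0.62692283]), 'ft_torque': array([-0.00864962, -0.05186293, -0.00126193]), 'grip_width': 91.97932298671853}
top [[496.0151680844927, 0.0, 313.2976273657493], [0.0, 496.0151680844927, 200.74800437036848], [0.0, 0.0, 1.0]] [ 302.70423476  -59.58197258 1319.10437014] [-1.68245832e+02 -1.14957986e-01 -8.57871524e+01]
side [[449.4526360130738, 0.0, 315.83065978795094], [0.0, 449.4526360130738, 195.23785551770916], [0.0, 0.0, 1.0]] [ -226.20098972 -1001.73612831   857.3348016 ] [-122.86897563   -0.39647853  -40.03401971]
wrist [[290.6981230867307, 0.0, 320.4340255341924], [0.0, 290.6981230867307, 195.22118484637633], [0.0, 0.0, 1.0]] [ 90.84066023 622.99017823 384.37126039] [1.64898981e+02 1.05515579e-01 7.51134065e+01]
```

View pics/a_top.png

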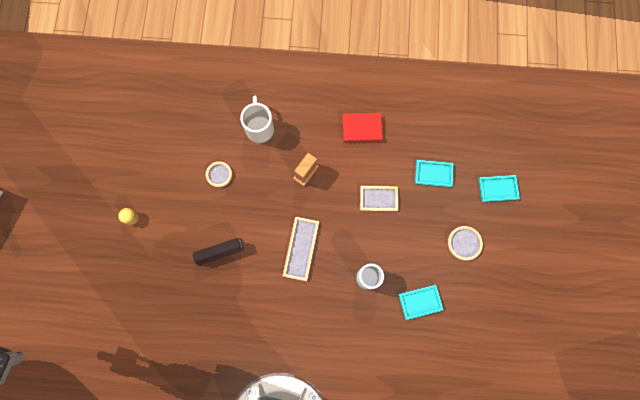

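View pics/a_side.png

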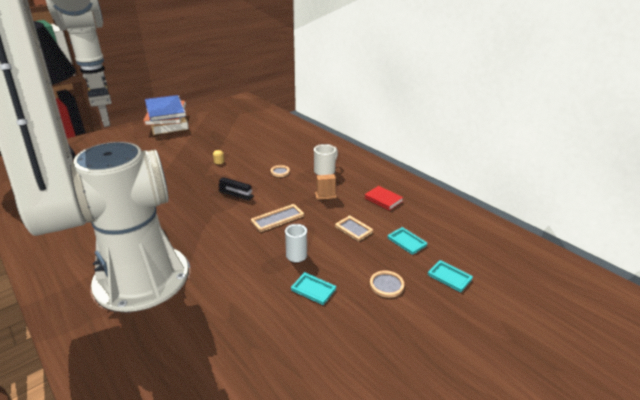

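View pics/a_wrist.png

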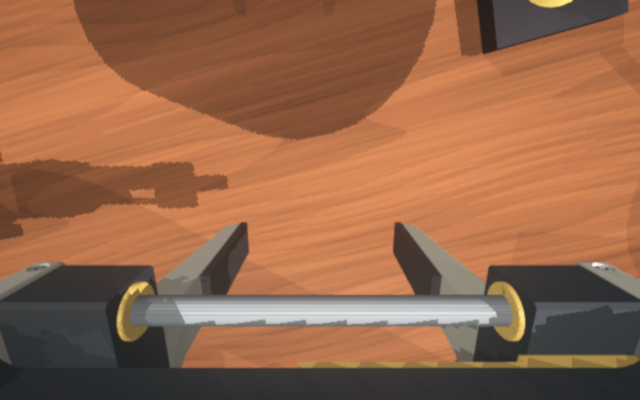

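Top view: pencil cup (370,277), paperweight (127,215), stapler (218,251), clock (306,170). The large round tray is at (465,243), small round (219,175), long tray (301,249) and short tray (379,199, light wood). The bystanders are the mug (258,122) and notebook (362,127).

What could be mistaken for something else:
- **Short tray:** the turquoise ones at (434,174), (499,188) and (421,302). I choose the light-wood one at (379,199).
- **Pencil cup:** the mug at (258,122), which has a handle. I choose (370,277).
- **Round trays:** (465,243) is the large one and (219,175) the small one.

```bash
cat > h.py <<'E'
import numpy as np, cv2
from scipy.spatial.transform import Rotation as Ro
def Rm(rpy): return Ro.from_euler('xyz',rpy,degrees=True).as_matrix()
def ray(s,uv,z):
    K=s["camera_matrix"];R=Rm(s["rotation"]);e=np.array(s["eye"])
    uv=np.atleast_2d(np.asarray(uv,float))
    d=(np.c_[uv,np.ones(len(uv))]@np.linalg.inv(K).T)@R.T
    t=(z-e[2])/d[:,2]
    return e+d*t[:,None]
def cloud(s):
    h,w=s["depth"].shape;u,v=np.meshgrid(np.arange(w),np.arange(h))
    K=s["camera_matrix"];d=np.stack([(u-K[0,2])/K[0,0],(v-K[1,2])/K[1,1],np.ones_like(u,float)],-1)*s["depth"][...,None]
    return d@Rm(s["rotation"]).T+np.array(s["eye"])
def plan(pos,yaw,o):
    """goal TCP position, jaw axis direction (deg world); prints tool-frame needs"""
    R=Rm(o["ee_rot"]);a=np.degrees(np.arctan2(R[1,2],R[0,2]))
    out=[]
    for y in (yaw,yaw+180):
        dw=(y-a+180)%360-180   # world yaw change; tool x is down -> turn = -dw
        R2=R@Ro.from_rotvec([np.radians(-dw),0,0]).as_matrix()
        out.append((round(-dw,1),round(np.radians(-dw),3),np.round(R2.T@(np.array(pos)-o["ee_pos"]),1).tolist(), round(o["qpos"][5],1)))
    return a,out
E
python3 - <<'E'
from h import *
from rig import imaging
s=imaging.snapshot("top"); P=cloud(s); px=s["pixels"]
hsv=cv2.cvtColor(px,cv2.COLOR_RGB2HSV)
print("desk z",np.median(P[300:330,480:560,2]))
big=cv2.resize(px[90:330,90:510],None,fx=1.9,fy=1.9,interpolation=cv2.INTER_CUBIC)
cv2.imwrite("pics/b_top.png",big[:,:,::-1])
def near(c,rad,zlo,zhi):
    v,u=np.mgrid[0:400,0:640]; m=(np.hypot(u-c[0],v-c[1])<rad)&(P[...,2]>zlo)&(P[...,2]<zhi)&(s["depth"]>0)
    return m
for n,c,rad,zl,zh,zp in [("cup",(370,277),24,80,100,90),("pw",(127,215),16,25,60,40),("stapler",(218,251),36,38,60,50),("clock",(306,170),24,70,90,80),
  ]:
    m=near(c,rad,zl,zh); pts=ray(s,np.argwhere(m)[:,::-1],zp)[:,:2]; q=P[m]
    rr=cv2.minAreaRect(pts.astype(np.float32)); bx=cv2.boxPoints(rr); e=bx[1]-bx[0]
    print(n,m.sum(),"rect c",np.round(rr[0],1),np.round(rr[1],1),"ang",np.degrees(np.arctan2(e[1],e[0])),np.linalg.norm(e),"cloud mean",q.mean(0).round(1))
    cc=cv2.minEnclosingCircle(pts.astype(np.float32)); print("   circ",np.round(cc[0],1),cc[1])
# trays: light wood rim mask
for n,c,rad in [("large",(465,243),24),("small",(219,175),19),("long",(301,249),42),("short",(379,199),28)]:
    v,u=np.mgrid[0:400,0:640]; g=(np.hypot(u-c[0],v-c[1])<rad)
    m=g&(hsv[...,2]>150)
    m=cv2.morphologyEx(m.astype(np.uint8),cv2.MORPH_OPEN,np.ones((2,2)))
    cn=max(cv2.findContours(m,cv2.RETR_EXTERNAL,cv2.CHAIN_APPROX_NONE)[0],key=cv2.contourArea)[:,0]
    pts=ray(s,cn,12)[:,:2].astype(np.float32)
    rr=cv2.minAreaRect(pts);bx=cv2.boxPoints(rr); e=bx[1]-bx[0]
    print(n,"rect",np.round(rr[0],1),np.round(rr[1],1),"ang",np.degrees(np.arctan2(e[1],e[0])),np.linalg.norm(e),"circ",cv2.minEnclosingCircle(pts))
E
```

```text
desk z 1.3425003510358238
cup 139 rect c [ 381.6 -198.3] [55.9 59.2] ang -85.78331 59.168583 cloud mean [ 381.5 -199.3   90.2]
   circ [ 381.8 -198.4] 30.053953170776367
pw 202 rect c [494.4 440.7] [37.2 42.6] ang -85.7656 42.637993 cloud mean [493.9 440.6  41.1]
   circ [494.3 440.7] 21.971328735351562
stapler 541 rect c [419.7 194.5] [ 28.7 124.6] ang -67.047295 124.643005 cloud mean [419.5 195.6  49.9]
   circ [420.9 194.8] 62.59394836425781
clock 284 rect c [653.1 -16.1] [31.5 63.3] ang -31.414078 63.34671 cloud mean [653.  -15.9  80.8]
   circ [653.6 -15.6] 33.03520202636719
large rect [ 485.6 -456.4] [112.7 127.8] ang -42.3067 127.837234 circ ((487.9341735839844, -453.8623046875), 65.13928985595703)
small rect [625.7 217.4] [ 99.7 100.3] ang -39.00576 100.33096 circ ((624.3137817382812, 215.96615600585938), 53.698753356933594)
long rect [441.4 -22. ] [216.5 217. ] ang -85.78427 217.03145 circ ((441.4593505859375, -21.840988159179688), 110.90660095214844)
short rect [ 609.9 -217.7] [111.5 149.8] ang -79.67989 149.8063 circ ((591.9796142578125, -220.1000518798828), 76.28765869140625)
```

View pics/b_top.png

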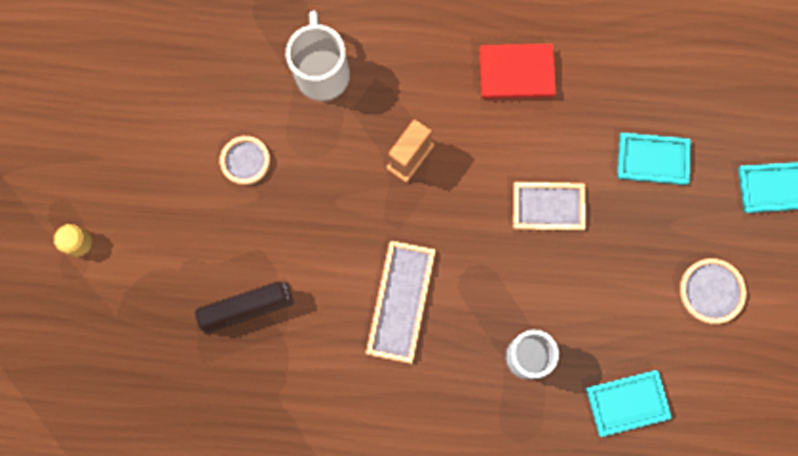

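Run:
```python
from h import *
from rig import imaging
s=imaging.snapshot("top"); P=cloud(s); px=s["pixels"]
hsv=cv2.cvtColor(px,cv2.COLOR_RGB2HSV)
v,u=np.mgrid[0:400,0:640]
for n,c,rad in [("large",(465,243),24),("small",(219,175),19),("long",(301,249),42),("short",(379,199),28)]:
    g=(np.hypot(u-c[0],v-c[1])<rad)
    m=(g&((hsv[...,2]>200)|(hsv[...,1]<70))).astype(np.uint8)
    cn=max(cv2.findContours(m,cv2.RETR_EXTERNAL,cv2.CHAIN_APPROX_NONE)[0],key=cv2.contourArea)[:,0]
    pts=ray(s,cn,12)[:,:2].astype(np.float32)
    rr=cv2.minAreaRect(pts);bx=cv2.boxPoints(rr); e=bx[1]-bx[0]
    print(n,"rect",np.round(rr[0],1),np.round(rr[1],1),"ang",np.degrees(np.arctan2(e[1],e[0])),np.linalg.norm(e),"circ",cv2.minEnclosingCircle(pts))
m=(np.hypot(u-127,v-215)<16)&(P[...,2]>8)
q=P[m]; 
for lo,hi in((8,20),(20,30),(30,38),(38,43),(43,50)):
    k=q[(q[:,2]>lo)&(q[:,2]<hi)]
    if len(k):print(lo,len(k),k[:,:2].min(0).round(),k[:,:2].max(0).round(),k.mean(0).round(1))
# side-camera check of paperweight
s2=imaging.snapshot("side"); P2=cloud(s2); h2=cv2.cvtColor(s2["pixels"],cv2.COLOR_RGB2HSV)
m=(np.hypot(u-218,v-157)<14)&(P2[...,2]>5); q=P2[m]; print("side pw",len(q),q.mean(0).round(1),q.min(0).round(),q.max(0).round())
```

```text
large rect [ 491.6 -450.9] [89.1 91.1] ang -42.69807 91.0578 circ ((491.196533203125, -450.6029052734375), 46.448551177978516)
small rect [630.7 222. ] [70.3 71.2] ang -85.7534 71.154396 circ ((630.080322265625, 221.3784942626953), 36.454139709472656)
long rect [444.1 -17.6] [ 66.3 162.1] ang -7.2817974 162.10797 circ ((444.1558837890625, -18.454627990722656), 85.90737915039062)
short rect [ 594.9 -217.2] [ 66.2 101.5] ang -85.76543 101.50659 circ ((596.220703125, -217.10670471191406), 59.84791564941406)
8 24 [475. 423.] [507. 495.] [490.6 436.5  12.9]
20 28 [475. 423.] [512. 447.] [489.5 430.4  24.4]
30 33 [476. 425.] [514. 462.] [492.5 436.6  34.7]
38 79 [478. 424.] [513. 461.] [494.1 443.   40.7]
43 76 [478. 426.] [512. 460.] [494.3 442.6  45.7]
side pw 115 [482.4 423.9  34.3] [ -226. -1002.     5.] [552. 535. 857.]
```

Run:
```python
from h import *
from rig import r
o=r.get_obs(); R=Rm(o["ee_rot"]); print(R.round(3))
a,_=plan([0,0,0],0,o); print(a)
print(plan([494.5,443,300],a,o))
```

```text
[[-0.    -0.966  0.258]
 [-0.     0.258  0.966]
 [-1.    -0.    -0.   ]]
75.0597302556472
(np.float64(75.0597302556472), [(np.float64(-0.0), np.float64(-0.0), [2.5, -363.6, -69.4], np.float64(-0.1)), (np.float64(180.0), np.float64(3.142), [2.5, 363.6, 69.4], np.float64(-0.1))])
```

```bash
python3 -m crank '[[[0,-0.020,-0.004,0,0.0919],[0,-0.035,-0.007,0,0.0919],[0,-0.040,-0.008,0,0.0919],[0,-0.040,-0.008,0,0.0919],[0,-0.040,-0.008,0,0.0919],[0,-0.040,-0.008,0,0.0919],[0,-0.035,-0.007,0,0.0919],[0,-0.030,-0.005,0,0.0919]]]' 30
python3 -m crank '[[[0,-0.030,-0.005,0,0.0919],[0,-0.025,-0.004,0,0.0919],[0,-0.018,-0.003,0,0.0919],[0,-0.010,-0.002,0,0.0919],[0.020,0,0,0,0.0919],[0.030,0,0,0,0.0919],[0.020,0,0,0,0.0919],[0,0,0,0,0.0919]]]' 30
python3 - <<'E'
from h import *
from rig import r,imaging
o=r.get_obs(); a,_=plan([0,0,0],0,o); print(o["ee_pos"],a,o["qpos"],o["ft_force"]); print(plan([494.5,443,100],a,o)[1][0])
s=imaging.snapshot("wrist"); cv2.imwrite("pics/c_wrist.png",s["pixels"][:,:,::-1])
E
```

```text
clock: 1.1
ee_pos: [419.2, 477.4, 302.7]
ee_rot: [-115.3, 90.0, -40.3]
ft_force: [0.2, 0.4, -0.2]
grip_width: 91.6
clock: 1.9
ee_pos: [492.3, 442.8, 229.6]
ee_rot: [144.6, 89.7, -140.3]
ft_force: [-0.9, -0.1, 0.5]
grip_width: 91.7
[492.34621801 442.84586629 229.61798404] 75.09021872610501 [ 4.18354707e+01  2.76595044e+01  9.21187558e+01  1.36479106e-02
  6.05369652e+01 -3.32610835e+01] [-0.87407586 -0.14001512  0.47560602]
(np.float64(-0.0), np.float64(-0.0), [129.6, -2.5, 1.3], np.float64(-33.3))
```

View pics/c_wrist.png

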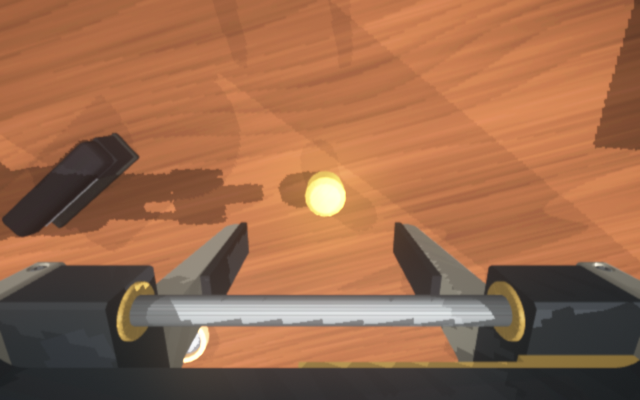

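The wrist view shows the brass paperweight at (325,194), centred between the fingers, with the stapler at (75,180). I'll check the position with a wrist ray.

Run:
```python
from h import *
from rig import imaging
s=imaging.snapshot("wrist"); h=cv2.cvtColor(s["pixels"],cv2.COLOR_RGB2HSV)
P=cloud(s); v,u=np.mgrid[0:400,0:640]
m=(np.hypot(u-325,v-194)<40)&(P[...,2]>33); q=P[m]; print(len(q),q[:,:2].min(0),q[:,:2].max(0),q.mean(0))
m=(np.hypot(u-75,v-185)<90)&(P[...,2]>44)&(P[...,2]<60)&(u<180); q=P[m];rr=cv2.minAreaRect(q[:,:2].astype(np.float32));print(rr)
```

```text
1240 [423.03258884 426.55785379] [515.46409884 465.68143449] [492.94494785 446.74415443  45.43072639]
((422.7103576660156, 198.290283203125), (27.501859664916992, 124.56498718261719), 23.583532333374023)
```

```bash
python3 -m crank '[[[0.015,-0.0015,0.0025,0,0.0919],[0.030,0,0,0,0.0919],[0.030,0,0,0,0.0919],[0.025,0,0,0,0.0919],[0.015,0,0,0,0.0919],[0.010,0,0,0,0.0919],[0.004,0,0,0,0.0919],[0,0,0,0,0.0919]]]' 30
python3 -m crank '[[[0,0,0,0,0.0919],[0,0,0,0,0.03],[0,0,0,0,0.03],[0,0,0,0,0.03],[0,0,0,0,0.03],[0,0,0,0,0.03],[0,0,0,0,0.03],[0,0,0,0,0.03]]]' 30
```

```text
clock: 2.8
ee_pos: [496.4, 445.9, 103.9]
ee_rot: [-33.1, 90.0, 41.9]
ft_force: [-0.5, -0.1, 0.3]
grip_width: 91.8
clock: 3.6
ee_pos: [496.2, 445.6, 103.6]
ee_rot: [160.9, 90.0, -124.0]
ft_force: [1.0, 0.5, 1.3]
grip_width: 38.7
```

```bash
python3 -m crank '[[[-0.015,0,0,0,0.03],[-0.030,0,0,0,0.03],[-0.030,0,0,0,0.03],[-0.030,0,0,0,0.03],[-0.015,0,0,0,0.03],[0,0,0,0,0.03],[0,0,0,0,0.03],[0,0,0,0,0.03]]]' 30
python3 - <<'E'
from h import *
from rig import r,imaging
o=r.get_obs(); a,_=plan([0,0,0],0,o); print(o["ee_pos"],a,o["qpos"],o["ft_force"],o["grip_width"]); print(plan([630.5,221.8,224],a,o)[1][0])
E
```

```text
clock: 4.4
ee_pos: [495.4, 444.9, 221.8]
ee_rot: [147.0, 89.8, -137.9]
ft_force: [0.1, 0.7, -5.0]
grip_width: 39.0
[495.43104212 444.94187913 221.77436022] 75.05806401916162 [ 4.17979859e+01  2.83863553e+01  9.20327143e+01 -9.71975268e-04
  5.97542035e+01 -3.32594676e+01] [ 0.14731807  0.73020668 -4.95582813] 38.997409557689885
(np.float64(-0.0), np.float64(-0.0), [-2.1, -188.0, -180.8], np.float64(-33.3))
```

```bash
python3 -m crank '[[[0,-0.014,-0.014,0,0.03],[0,-0.026,-0.025,0,0.03],[0,-0.030,-0.029,0,0.03],[0,-0.030,-0.029,0,0.03],[0,-0.030,-0.029,0,0.03],[0,-0.028,-0.027,0,0.03],[0,-0.020,-0.019,0,0.03],[0,-0.010,-0.009,0,0.03]]]' 30
python3 -m crank '[[[0.020,0,0,0,0.03],[0.030,0,0,0,0.03],[0.020,0,0,0,0.03],[0.005,0,0,0,0.03],[0,0,0,0,0.03],[0,0,0,0,0.03],[0,0,0,0,0.03],[0,0,0,0,0.03]]]' 30
python3 - <<'E'
from h import *
from rig import r,imaging
o=r.get_obs(); a,_=plan([0,0,0],0,o); print(o["ee_pos"],a,o["qpos"],o["ft_force"],o["grip_width"]); print(plan([630.5,221.8,107.7],a,o)[1][0])
s=imaging.snapshot("wrist"); cv2.imwrite("pics/d_wrist.png",s["pixels"][:,:,::-1])
s=imaging.snapshot("side"); cv2.imwrite("pics/d_side.png",cv2.resize(s["pixels"][100:250,180:420,::-1],None,fx=3,fy=3))
E
```

```text
clock: 5.2
ee_pos: [632.0, 218.9, 222.4]
ee_rot: [146.0, 89.9, -139.1]
ft_force: [-0.6, 1.1, -4.3]
grip_width: 39.3
clock: 6.0
ee_pos: [631.7, 222.5, 149.9]
ee_rot: [-56.1, 89.9, 18.9]
ft_force: [0.6, -0.1, -4.2]
grip_width: 38.6
[631.6525496  222.54869952 149.85477586] 75.06703357815795 [ 1.92806927e+01  3.33828935e+01  9.41004160e+01 -7.75057450e-04
  5.24153834e+01 -5.57858273e+01] [ 0.61627867 -0.12447915 -4.20535904] 38.62173991235544
(np.float64(-0.0), np.float64(-0.0), [42.2, 1.0, -1.1], np.float64(-55.8))
```

View pics/d_wrist.png

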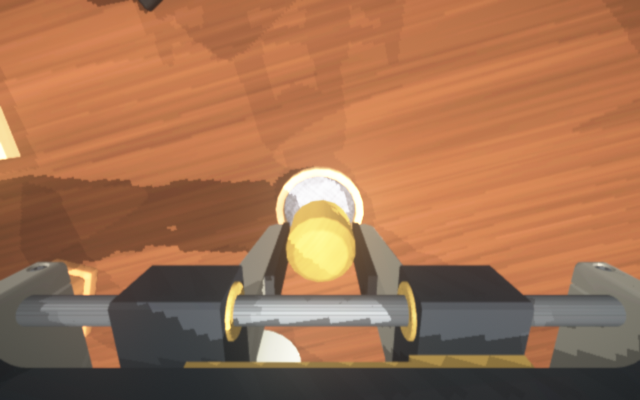

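View pics/d_side.png

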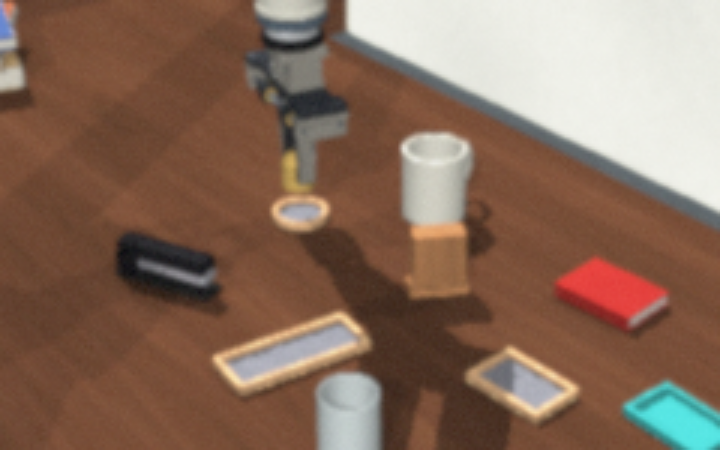

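The paperweight is held upright at (321,243) over the small tray at (320,205). Lowering it now.

```bash
python3 -m crank '[[[0.010,0.001,-0.001,0,0.03],[0.012,0,0,0,0.03],[0.008,0,0,0,0.03],[0.004,0,0,0,0.03],[0.004,0,0,0,0.03],[0.002,0,0,0,0.03],[0.001,0,0,0,0.03],[0,0,0,0,0.03]]]' 30
```

```text
clock: 6.9
ee_pos: [630.1, 221.6, 107.9]
ee_rot: [-58.8, 90.0, 16.2]
ft_force: [0.1, 0.3, -5.4]
grip_width: 38.8
```

```bash
python3 -m crank '[[[0.001,0,0,0,0.03],[0.0005,0,0,0,0.03],[0,0,0,0,0.03],[0,0,0,0,0.045],[0,0,0,0,0.055],[0,0,0,0,0.07],[0,0,0,0,0.08],[0,0,0,0,0.08]]]' 30
python3 -m crank '[[[-0.015,0,0,0,0.08],[-0.030,0,0,0,0.08],[-0.040,0,0,0,0.08],[-0.040,0,0,0,0.0919],[-0.040,0,0,0,0.0919],[-0.025,0,0,0,0.0919],[0,0,0,0,0.0919],[0,0,0,0,0.0919]]]' 30
python3 - <<'E'
from h import *
from rig import r,imaging
o=r.get_obs(); a,_=plan([0,0,0],0,o); print(o["ee_pos"],a,o["qpos"],o["ft_force"],o["grip_width"]); print(plan([421,195.8,280],23.2,o)[1])
s=imaging.snapshot("wrist"); cv2.imwrite("pics/e_wrist.png",s["pixels"][:,:,::-1])
s=imaging.snapshot("side"); cv2.imwrite("pics/e_side.png",cv2.resize(s["pixels"][100:250,180:420,::-1],None,fx=3,fy=3))
E
```

```text
clock: 7.7
ee_pos: [630.0, 221.6, 106.2]
ee_rot: [-66.3, 90.0, 8.8]
ft_force: [-0.2, -0.1, -0.3]
grip_width: 74.9
clock: 8.5
ee_pos: [629.9, 221.6, 297.2]
ee_rot: [-55.8, 89.9, 19.3]
ft_force: [-1.2, 0.2, -1.3]
grip_width: 91.9
[629.90930434 221.55324687 297.18927161] 75.05717696498449 [ 1.92492065e+01  2.42380086e+01  8.83050763e+01  7.00663621e-06
  6.73703609e+01 -5.58079428e+01] [-1.18683753  0.20877146 -1.27497203] 91.87884900904348
[(np.float64(51.9), np.float64(0.905), [16.9, 58.6, -202.2], np.float64(-55.8)), (np.float64(-128.1), np.float64(-2.237), [16.9, -58.6, 202.2], np.float64(-55.8))]
```

View pics/e_wrist.png

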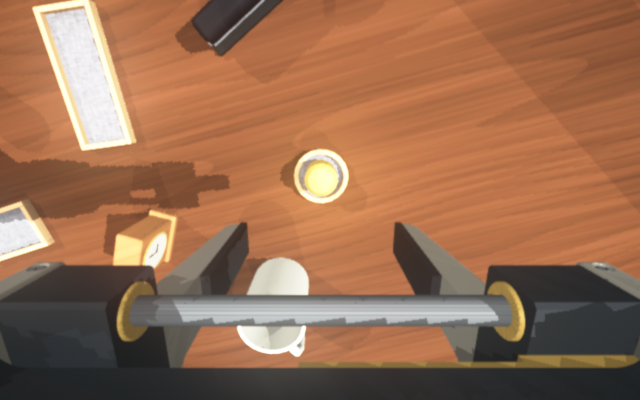

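View pics/e_side.png

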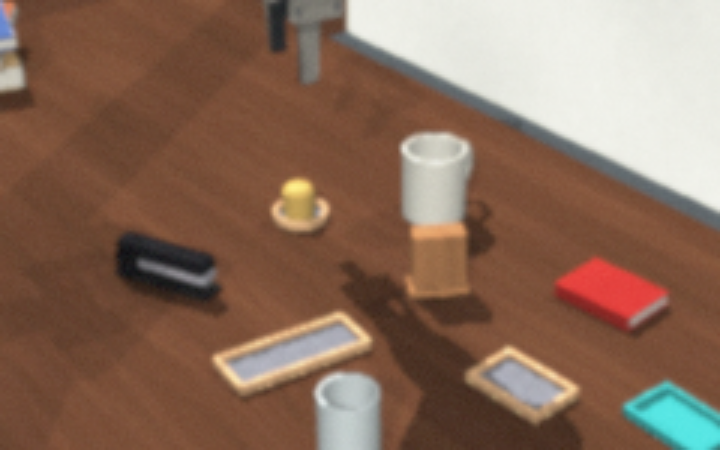

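The paperweight sits centred in the small tray (321,180). Next is the stapler.

```bash
python3 -m crank '[[[0,0,0,0.13,0.0919],[0,0,0,0.13,0.0919],[0,0,0,0.13,0.0919],[0,0,0,0.13,0.0919],[0,0,0,0.13,0.0919],[0,0,0,0.13,0.0919],[0,0,0,0.125,0.0919],[0,0.006,-0.020,0,0.0919]]]' 30
python3 -m crank '[[[0,0.008,-0.030,0,0.0919],[0,0.010,-0.035,0,0.0919],[0,0.010,-0.035,0,0.0919],[0,0.010,-0.035,0,0.0919],[0,0.008,-0.027,0,0.0919],[0.01,0.006,-0.020,0,0.0919],[0.03,0,0,0,0.0919],[0.03,0,0,0,0.0919]]]' 30
python3 -m crank '[[[0.02,0,0,0,0.0919],[0,0,0,0,0.0919],[0,0,0,0,0.0919],[0,0,0,0,0.0919],[0,0,0,0,0.0919],[0,0,0,0,0.0919],[0,0,0,0,0.0919],[0,0,0,0,0.0919]]]' 30
python3 - <<'E'
from h import *
from rig import r,imaging
o=r.get_obs(); a,_=plan([0,0,0],0,o); print(o["ee_pos"],a,o["qpos"],o["grip_width"]); print(plan([421,195.8,112],23.2,o)[1][0])
s=imaging.snapshot("wrist"); cv2.imwrite("pics/f_wrist.png",s["pixels"][:,:,::-1])
P=cloud(s); v,u=np.mgrid[0:400,0:640]
m=(P[...,2]>42)&(P[...,2]<58)&(np.hypot(P[...,0]-421,P[...,1]-196)<80); q=P[m];rr=cv2.minAreaRect(q[:,:2].astype(np.float32));print(len(q),rr)
E
```

```text
clock: 9.4
ee_pos: [609.8, 219.1, 294.2]
ee_rot: [-178.0, 89.9, -155.1]
ft_force: [-0.5, 0.7, 0.0]
grip_width: 91.7
clock: 10.2
ee_pos: [420.5, 195.1, 225.0]
ee_rot: [-173.8, 90.0, -150.5]
ft_force: [-0.1, 1.0, -0.1]
grip_width: 92.1
clock: 11.0
ee_pos: [421.5, 195.3, 206.5]
ee_rot: [0.6, 90.0, 23.8]
ft_force: [0.3, -0.3, -0.5]
grip_width: 91.5
[421.52298983 195.31459454 206.49128753] 23.202837335538494 [ 2.46761420e+01  1.32799142e+01  1.17836454e+02 -6.23735130e-04
  4.88519304e+01  1.47371489e+00] 91.54212145982217
(np.float64(0.0), np.float64(0.0), [94.5, 0.7, -0.3], np.float64(1.5))
4329 ((421.30401611328125, 198.31582641601562), (28.05828094482422, 121.71775817871094), 23.288711547851562)
```

View pics/f_wrist.png

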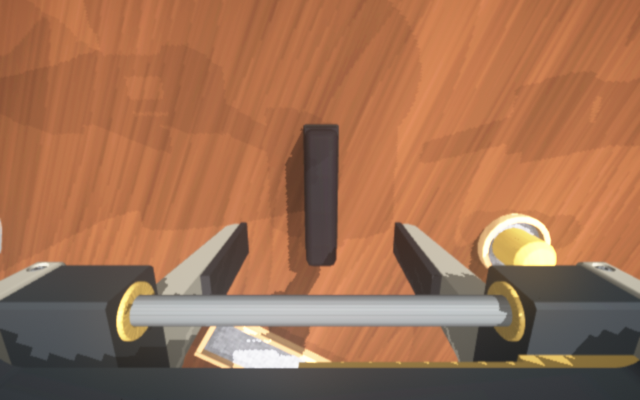

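The stapler is centred between the fingers (320,195) and parallel to them. Descending and gripping.

```bash
python3 -m crank '[[[0.015,0,0,0,0.0919],[0.025,0,0,0,0.0919],[0.025,0,0,0,0.0919],[0.017,0,0,0,0.0919],[0.010,0,0,0,0.0919],[0.003,0,0,0,0.0919],[0,0,0,0,0.0919],[0,0,0,0,0.0919]]]' 30
python3 -m crank '[[[0,0,0,0,0.02],[0,0,0,0,0.02],[0,0,0,0,0.02],[0,0,0,0,0.02],[0,0,0,0,0.02],[0,0,0,0,0.02],[0,0,0,0,0.02],[0,0,0,0,0.02]]]' 30
python3 -m crank '[[[0,0,0,0,0.02],[-0.010,0,0,0,0.02],[-0.025,0,0,0,0.02],[-0.030,0,0,0,0.02],[-0.030,0,0,0,0.02],[-0.015,0,0,0,0.02],[0,0,0,0,0.02],[0,0,0,0,0.02]]]' 30
python3 - <<'E'
from h import *
from rig import r,imaging
o=r.get_obs(); a,_=plan([0,0,0],0,o); print(o["ee_pos"],a,o["ft_force"],o["grip_width"]); print(plan([444.2,-17.9,222],82.7,o)[1])
s=imaging.snapshot("side"); cv2.imwrite("pics/g_side.png",cv2.resize(s["pixels"][100:250,180:420,::-1],None,fx=3,fy=3))
E
```

```text
clock: 11.85
ee_pos: [421.9, 195.5, 111.8]
ee_rot: [1.1, 89.9, 24.3]
ft_force: [0.2, 0.8, -0.4]
grip_width: 91.9
clock: 12.65
ee_pos: [421.4, 195.3, 111.2]
ee_rot: [-176.4, 90.0, -153.2]
ft_force: [0.2, 0.4, 0.3]
grip_width: 29.9
clock: 13.45
ee_pos: [421.1, 195.2, 221.1]
ee_rot: [9.0, 90.0, 32.2]
ft_force: [-0.1, 0.3, -1.8]
grip_width: 28.0
[421.08091174 195.16237957 221.14776386] 23.205168535919462 [-0.1127894   0.32737052 -1.77440783] 27.981772411249896
[(np.float64(-59.5), np.float64(-1.038), [-0.9, -50.0, -208.4], np.float64(1.5)), (np.float64(120.5), np.float64(2.103), [-0.9, 50.0, 208.4], np.float64(1.5))]
```

View pics/g_side.png

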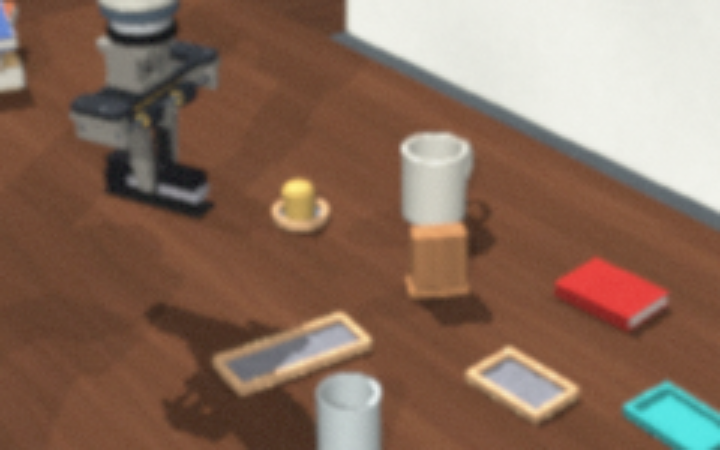

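```bash
python3 -m crank '[[[0,0,0,-0.11,0.02],[0,0,0,-0.135,0.02],[0,0,0,-0.138,0.02],[0,0,0,-0.138,0.02],[0,0,0,-0.138,0.02],[0,0,0,-0.138,0.02],[0,0,0,-0.135,0.02],[0,0,0,-0.106,0.02]]]' 30
python3 -m crank '[[[0,-0.004,-0.014,0,0.02],[0,-0.007,-0.028,0,0.02],[0,-0.008,-0.034,0,0.02],[0,-0.008,-0.035,0,0.02],[0,-0.008,-0.034,0,0.02],[0,-0.007,-0.030,0,0.02],[0,-0.005,-0.022,0,0.02],[0,-0.003,-0.011,0,0.02]]]' 30
python3 -m crank '[[[0.015,0,0,0,0.02],[0.025,0,0,0,0.02],[0.020,0,0,0,0.02],[0.010,0,0,0,0.02],[0,0,0,0,0.02],[0,0,0,0,0.02],[0,0,0,0,0.02],[0,0,0,0,0.02]]]' 30
python3 - <<'E'
from h import *
from rig import r,imaging
o=r.get_obs(); a,_=plan([0,0,0],0,o); print(o["ee_pos"],a,o["ft_force"],o["grip_width"]); print(plan([444.2,-17.9,116],82.7,o)[1][0])
s=imaging.snapshot("wrist"); cv2.imwrite("pics/h_wrist.png",s["pixels"][:,:,::-1])
s=imaging.snapshot("top"); cv2.imwrite("pics/h_top.png",cv2.resize(s["pixels"][140:320,180:480,::-1],None,fx=2.6,fy=2.6))
E
```

```text
clock: 14.3
ee_pos: [420.6, 194.9, 219.7]
ee_rot: [121.9, 89.8, -155.1]
ft_force: [-0.3, -0.1, -2.3]
grip_width: 27.3
clock: 15.1
ee_pos: [443.8, -18.9, 220.0]
ee_rot: [100.0, 89.9, -177.4]
ft_force: [-0.3, 1.2, -3.1]
grip_width: 27.9
clock: 15.9
ee_pos: [445.0, -17.4, 152.0]
ee_rot: [-84.4, 89.9, -1.7]
ft_force: [-0.5, 0.5, -2.6]
grip_width: 27.9
[445.04760684 -17.35027361 151.97251294] 82.67973167119194 [-0.47058014  0.48184826 -2.6170621 ] 27.917139460192416
(np.float64(-0.0), np.float64(-0.0), [36.0, 0.8, -0.7], np.float64(-85.1))
```

View pics/h_wrist.png

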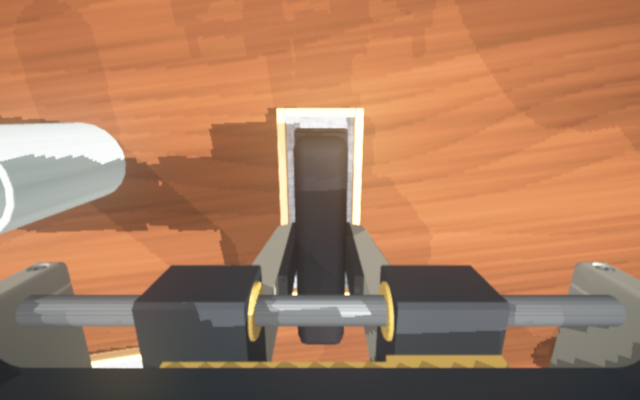

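View pics/h_top.png

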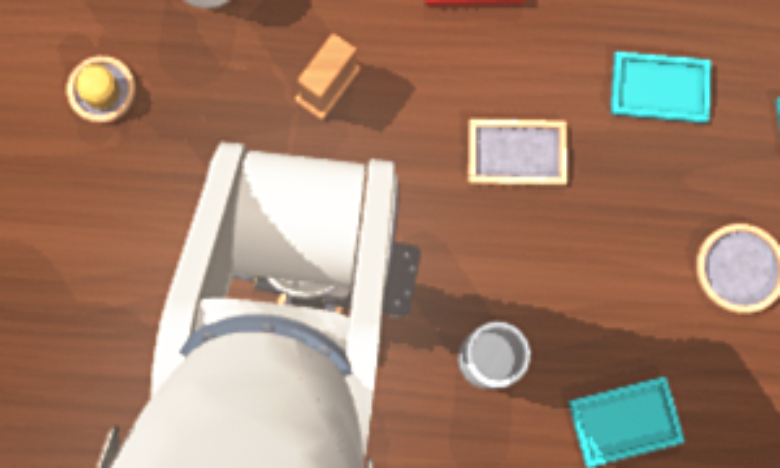

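The stapler is aligned over the long tray (320,160–300). Lowering it.

```bash
python3 -m crank '[[[0.008,0.001,-0.001,0,0.02],[0.010,0,0,0,0.02],[0.008,0,0,0,0.02],[0.005,0,0,0,0.02],[0.003,0,0,0,0.02],[0.002,0,0,0,0.02],[0,0,0,0,0.02],[0,0,0,0,0.02]]]' 30
```

```text
clock: 16.8
ee_pos: [443.6, -18.2, 115.3]
ee_rot: [-88.1, 90.0, -5.5]
ft_force: [0.1, 0.8, -2.8]
grip_width: 27.8
```

```bash
python3 -m crank '[[[0.001,0,0,0,0.02],[0,0,0,0,0.02],[0,0,0,0,0.02],[0,0,0,0,0.032],[0,0,0,0,0.045],[0,0,0,0,0.055],[0,0,0,0,0.065],[0,0,0,0,0.065]]]' 30
python3 -m crank '[[[-0.015,0,0,0,0.065],[-0.030,0,0,0,0.065],[-0.040,0,0,0,0.0919],[-0.040,0,0,0,0.0919],[-0.035,0,0,0,0.0919],[-0.020,0,0,0,0.0919],[0,0,0,0,0.0919],[0,0,0,0,0.0919]]]' 30
python3 - <<'E'
from h import *
from rig import r,imaging
o=r.get_obs(); a,_=plan([0,0,0],0,o); print(o["ee_pos"],a,o["qpos"][5]); print(plan([653,-15.5,290],58.6,o)[1][0],plan([653,-15.5,290],-31.4,o)[1])
s=imaging.snapshot("wrist"); cv2.imwrite("pics/i_wrist.png",s["pixels"][:,:,::-1])
P=cloud(s)
m=(P[...,2]>46)&(P[...,2]<64)&(np.hypot(P[...,0]-444,P[...,1]+18)<80); q=P[m];print(q[:,2].mean(),cv2.minAreaRect(q[:,:2].astype(np.float32)))
E
```

```text
clock: 17.6
ee_pos: [443.4, -18.3, 114.1]
ee_rot: [84.3, 90.0, 167.0]
ft_force: [-0.5, -1.0, -0.2]
grip_width: 62.0
clock: 18.4
ee_pos: [443.2, -18.2, 293.9]
ee_rot: [-85.4, 90.0, -2.7]
ft_force: [0.9, 0.5, -0.3]
grip_width: 92.0
[443.1910412  -18.24587368 293.86296021] 82.67876975230163 -85.22997699672818
(np.float64(24.1), np.float64(0.42), [3.9, -177.7, 111.7], np.float64(-85.2)) [(np.float64(114.1), np.float64(1.991), [3.9, 111.7, 177.7], np.float64(-85.2)), (np.float64(-65.9), np.float64(-1.151), [3.9, -111.7, -177.7], np.float64(-85.2))]
53.59632196086573 ((441.94866943359375, -17.512636184692383), (27.9792537689209, 121.31902313232422), 82.79815673828125)
```

View pics/i_wrist.png

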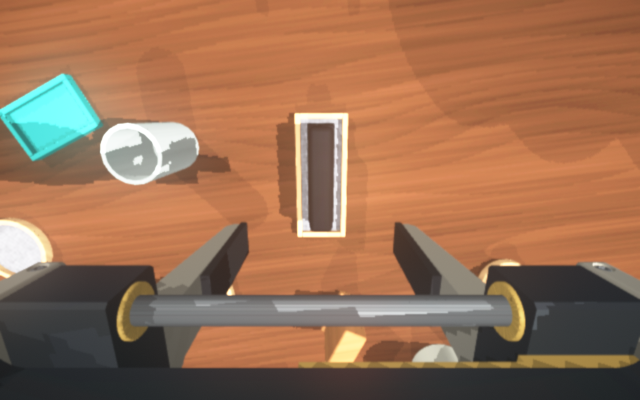

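The stapler is flat and centred in the long tray (320,175). Next is the clock.

```bash
python3 -m crank '[[[0,0,0,0.14,0.0919],[0,0,0,0.14,0.0919],[0,0,0,0.14,0.0919],[0,-0.018,0.011,0,0.0919],[0,-0.032,0.020,0,0.0919],[0,-0.037,0.023,0,0.0919],[0,-0.036,0.023,0,0.0919],[0,-0.030,0.020,0,0.0919]]]' 30
python3 -m crank '[[[0,-0.016,0.010,0,0.0919],[0,-0.009,0.005,0,0.0919],[0.02,0,0,0,0.0919],[0.03,0,0,0,0.0919],[0.01,0,0,0,0.0919],[0,0,0,0,0.0919],[0,0,0,0,0.0919],[0,0,0,0,0.0919]]]' 30
python3 - <<'E'
from h import *
from rig import r,imaging
o=r.get_obs(); a,_=plan([0,0,0],0,o); print(o["ee_pos"],a,o["qpos"]); 
s=imaging.snapshot("wrist"); cv2.imwrite("pics/j_wrist.png",s["pixels"][:,:,::-1])
P=cloud(s)
m=(P[...,2]>74)&(P[...,2]<90)&(np.hypot(P[...,0]-653,P[...,1]+16)<45); q=P[m];print(len(q),q[:,2].mean(),cv2.minAreaRect(q[:,:2].astype(np.float32)))
print(plan([653,-15.5,121],58.6,o)[1][0])
E
```

```text
clock: 19.25
ee_pos: [625.9, -15.1, 291.7]
ee_rot: [120.4, 89.8, 179.0]
ft_force: [0.7, 0.1, -0.0]
grip_width: 91.9
clock: 20.05
ee_pos: [654.2, -15.4, 235.6]
ee_rot: [-60.7, 89.9, -2.1]
ft_force: [0.9, -1.0, -0.1]
grip_width: 91.8
[654.2121007  -15.38419961 235.56697221] 58.61197981719692 [-1.47795223e+00  2.64909520e+01  9.31900998e+01 -1.32993873e-03
  6.02115435e+01 -6.00892294e+01]
2370 80.13567964981111 ((655.6456298828125, -14.10831069946289), (29.934123992919922, 61.32148361206055), 58.8151969909668)
(np.float64(0.0), np.float64(0.0), [114.6, 1.2, -0.8], np.float64(-60.1))
```

View pics/j_wrist.png

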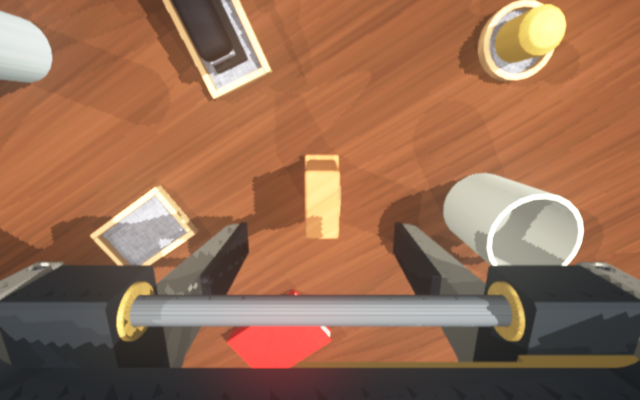

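The clock is at (322,195), centred and parallel to the fingers, and the mug is clear at (520,220). Descending.

```bash
python3 -m crank '[[[0.015,0,0,0,0.0919],[0.028,0,0,0,0.0919],[0.030,0,0,0,0.0919],[0.022,0,0,0,0.0919],[0.012,0,0,0,0.0919],[0.007,0,0,0,0.0919],[0,0,0,0,0.0919],[0,0,0,0,0.0919]]]' 30
python3 -m crank '[[[0,0,0,0,0.02],[0,0,0,0,0.02],[0,0,0,0,0.02],[0,0,0,0,0.02],[0,0,0,0,0.02],[0,0,0,0,0.02],[0,0,0,0,0.02],[0,0,0,0,0.02]]]' 30
python3 -m crank '[[[0,0,0,0,0.02],[-0.010,0,0,0,0.02],[-0.030,0,0,0,0.02],[-0.035,0,0,0,0.02],[-0.035,0,0,0,0.02],[-0.015,0,0,0,0.02],[0,0,0,0,0.02],[0,0,0,0,0.02]]]' 30
python3 - <<'E'
from h import *
from rig import r,imaging
o=r.get_obs(); a,_=plan([0,0,0],0,o); print(o["ee_pos"],a,o["ft_force"],o["grip_width"]); print(plan([595,-217.2,247],4.2,o)[1])
s=imaging.snapshot("side"); cv2.imwrite("pics/k_side.png",cv2.resize(s["pixels"][100:250,180:420,::-1],None,fx=3,fy=3))
E
```

```text
clock: 20.9
ee_pos: [654.3, -15.4, 121.0]
ee_rot: [-60.0, 89.9, -1.4]
ft_force: [0.5, 0.6, -0.0]
grip_width: 92.0
clock: 21.7
ee_pos: [653.8, -15.2, 120.3]
ee_rot: [-26.9, 90.0, 31.7]
ft_force: [1.0, 1.3, -1.5]
grip_width: 30.0
clock: 22.5
ee_pos: [653.0, -15.3, 244.0]
ee_rot: [120.5, 89.9, 179.1]
ft_force: [-0.3, 0.6, -3.5]
grip_width: 30.1
[652.95803335 -15.34733717 244.0161903 ] 58.61490029336606 [-0.34048653  0.60160256 -3.48588306] 30.095496593621057
[(np.float64(54.4), np.float64(0.95), [-2.9, -197.1, -72.6], np.float64(-60.1)), (np.float64(-125.6), np.float64(-2.192), [-2.9, 197.1, 72.6], np.float64(-60.1))]
```

View pics/k_side.png

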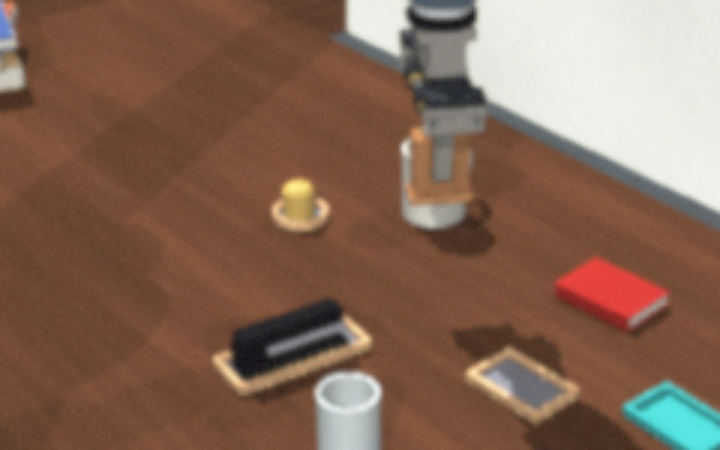

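```bash
python3 -m crank '[[[0,0,0,0.10,0.02],[0,0,0,0.12,0.02],[0,0,0,0.125,0.02],[0,0,0,0.13,0.02],[0,0,0,0.13,0.02],[0,0,0,0.125,0.02],[0,0,0,0.12,0.02],[0,0,0,0.10,0.02]]]' 30
python3 -m crank '[[[0,-0.014,-0.005,0,0.02],[0,-0.026,-0.010,0,0.02],[0,-0.032,-0.012,0,0.02],[0,-0.034,-0.012,0,0.02],[0,-0.032,-0.012,0,0.02],[0,-0.028,-0.010,0,0.02],[0,-0.020,-0.008,0,0.02],[0,-0.011,-0.004,0,0.02]]]' 30
python3 -m crank '[[[0.015,0,0,0,0.02],[0.030,0,0,0,0.02],[0.030,0,0,0,0.02],[0.015,0,0,0,0.02],[0,0,0,0,0.02],[0,0,0,0,0.02],[0,0,0,0,0.02],[0,0,0,0,0.02]]]' 30
python3 - <<'E'
from h import *
from rig import r,imaging
o=r.get_obs(); a,_=plan([0,0,0],0,o); print(o["ee_pos"],a,o["ft_force"],o["grip_width"]); print(plan([595,-217.2,124.7],4.2,o)[1][0])
s=imaging.snapshot("wrist"); cv2.imwrite("pics/l_wrist.png",s["pixels"][:,:,::-1])
E
```

```text
clock: 23.35
ee_pos: [652.6, -15.3, 242.6]
ee_rot: [174.9, 89.8, 178.8]
ft_force: [-0.1, -0.1, -2.5]
grip_width: 29.9
clock: 24.15
ee_pos: [593.5, -219.4, 243.8]
ee_rot: [168.8, 89.9, 173.0]
ft_force: [0.2, 0.3, -4.1]
grip_width: 29.9
clock: 24.95
ee_pos: [596.0, -217.3, 156.6]
ee_rot: [-23.9, 89.9, -19.7]
ft_force: [-0.5, -0.1, -2.4]
grip_width: 29.7
[ 596.0291936  -217.32271398  156.61734376] 4.192594381152575 [-0.5037418  -0.09709901 -2.41141414] 29.666402273368675
(np.float64(-0.0), np.float64(-0.0), [31.9, 0.2, -1.1], np.float64(-24.4))
```

View pics/l_wrist.png

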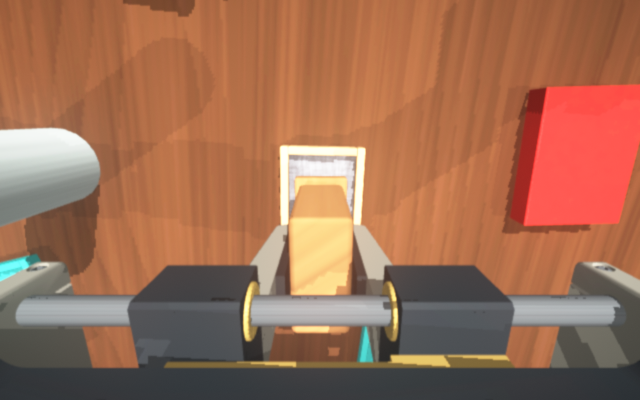

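The clock is aligned above the light-wood short tray (322,170). Lowering it.

```bash
python3 -m crank '[[[0.008,0,-0.001,0,0.02],[0.009,0,0,0,0.02],[0.006,0,0,0,0.02],[0.004,0,0,0,0.02],[0.003,0,0,0,0.02],[0.002,0,0,0,0.02],[0,0,0,0,0.02],[0,0,0,0,0.02]]]' 30
```

```text
clock: 25.8
ee_pos: [594.1, -217.2, 124.1]
ee_rot: [156.6, 90.0, 160.7]
ft_force: [-4.1, 1.6, 8.4]
grip_width: 29.8
```

```bash
python3 -m crank '[[[0,0,0,0,0.02],[0,0,0,0,0.033],[0,0,0,0,0.045],[0,0,0,0,0.055],[0,0,0,0,0.065],[0,0,0,0,0.075],[0,0,0,0,0.075],[0,0,0,0,0.075]]]' 30
python3 -m crank '[[[-0.015,0,0,0,0.075],[-0.030,0,0,0,0.075],[-0.040,0,0,0,0.0919],[-0.040,0,0,0,0.0919],[-0.035,0,0,0,0.0919],[-0.020,0,0,0,0.0919],[0,0,0,0,0.0919],[0,0,0,0,0.0919]]]' 30
python3 - <<'E'
from h import *
from rig import r,imaging
o=r.get_obs(); a,_=plan([0,0,0],0,o); print(o["ee_pos"],a,o["qpos"]); print(plan([381.8,-198.8,290],4.2,o)[1][0])
s=imaging.snapshot("wrist"); cv2.imwrite("pics/m_wrist.png",s["pixels"][:,:,::-1])
P=cloud(s)
m=(P[...,2]>76)&(P[...,2]<94)&(np.hypot(P[...,0]-595,P[...,1]+217)<45); q=P[m];print(q[:,2].mean(),cv2.minAreaRect(q[:,:2].astype(np.float32)))
s=imaging.snapshot("side"); cv2.imwrite("pics/m_side.png",cv2.resize(s["pixels"][100:300,250:520,::-1],None,fx=2.9,fy=2.9))
E
```

```text
clock: 26.6
ee_pos: [594.2, -217.2, 123.1]
ee_rot: [159.3, 90.0, 163.5]
ft_force: [-0.3, -0.4, 0.6]
grip_width: 74.8
clock: 27.4
ee_pos: [594.0, -217.2, 303.6]
ee_rot: [-26.4, 90.0, -22.2]
ft_force: [-0.4, -0.9, -0.1]
grip_width: 91.8
[ 594.0448311  -217.15893571  303.62669568] 4.1803753472466045 [-2.02155497e+01  2.08177745e+01  9.25939952e+01 -1.81462898e-03
  6.65399660e+01 -2.43951952e+01]
(np.float64(-0.0), np.float64(-0.0), [13.5, 33.9, -210.3], np.float64(-24.4))
84.1772618965185 ((595.090087890625, -217.7502899169922), (29.591960906982422, 61.11800003051758), 3.6752235889434814)
```

View pics/m_wrist.png

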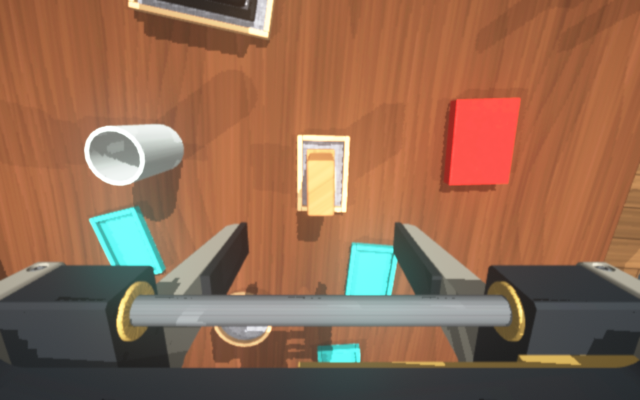

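View pics/m_side.png

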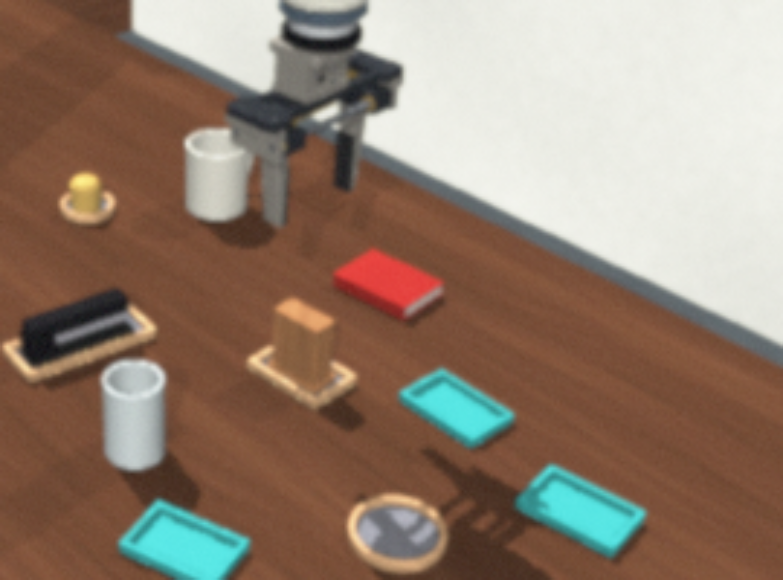

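The clock stands flat in the short tray (320,180), top at 84 mm. The last item is the cup.

```bash
python3 -m crank '[[[0,0.002,-0.014,0,0.0919],[0,0.004,-0.026,0,0.0919],[0,0.006,-0.034,0,0.0919],[0,0.006,-0.036,0,0.0919],[0,0.006,-0.034,0,0.0919],[0,0.005,-0.031,0,0.0919],[0,0.003,-0.022,0,0.0919],[0.010,0.002,-0.013,0,0.0919]]]' 25
python3 -m crank '[[[0.020,0,0,0,0.0919],[0.020,0,0,0,0.0919],[0.010,0,0,0,0.0919],[0,0,0,0,0.0919],[0,0,0,0,0.0919],[0,0,0,0,0.0919],[0,0,0,0,0.0919],[0,0,0,0,0.0919]]]' 25
python3 - <<'E'
from h import *
from rig import r,imaging
o=r.get_obs(); a,_=plan([0,0,0],0,o); print(o["ee_pos"],a,o["qpos"]); 
s=imaging.snapshot("wrist"); cv2.imwrite("pics/n_wrist.png",s["pixels"][:,:,::-1])
P=cloud(s)
m=(P[...,2]>83)&(P[...,2]<100)&(np.hypot(P[...,0]-382,P[...,1]+199)<45); q=P[m];print(len(q),q[:,2].mean(),cv2.minEnclosingCircle(q[:,:2].astype(np.float32)),cv2.minAreaRect(q[:,:2].astype(np.float32)))
print(plan([381.8,-198.8,129],4.2,o)[1][0])
E
```

```text
clock: 28.3
ee_pos: [380.5, -198.3, 292.7]
ee_rot: [155.8, 89.9, 160.0]
ft_force: [-0.1, -0.0, -1.4]
grip_width: 91.7
clock: 29.1
ee_pos: [382.6, -198.7, 243.7]
ee_rot: [-31.4, 89.9, -27.2]
ft_force: [-0.2, 0.6, -0.4]
grip_width: 91.6
[ 382.56818918 -198.74399199  243.68892866] 4.185273671525675 [-2.76514795e+01  7.07146343e+00  1.19704994e+02  5.36960496e-04
  5.31659525e+01 -3.18370620e+01]
1173 89.3242563358782 ((383.19512939453125, -197.8141326904297), 29.961999893188477) ((383.1274719238281, -197.68556213378906), (58.797245025634766, 58.96597671508789), 17.713720321655273)
(np.float64(-0.0), np.float64(-0.0), [114.7, 0.1, -0.9], np.float64(-31.8))
```

View pics/n_wrist.png

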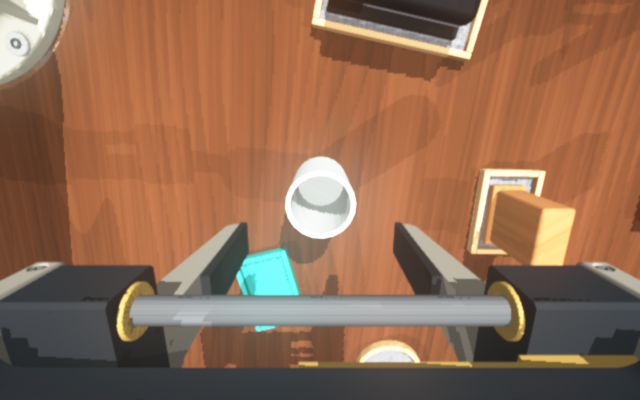

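The cup (320,195) is centred between the fingers.

```bash
python3 -m crank '[[[0.015,0,0,0,0.0919],[0.028,0,0,0,0.0919],[0.030,0,0,0,0.0919],[0.022,0,0,0,0.0919],[0.012,0,0,0,0.0919],[0.007,0,0,0,0.0919],[0,0,0,0,0.0919],[0,0,0,0,0.0919]]]' 25
python3 -m crank '[[[0,0,0,0,0.05],[0,0,0,0,0.05],[0,0,0,0,0.05],[0,0,0,0,0.05],[0,0,0,0,0.05],[0,0,0,0,0.05],[0,0,0,0,0.05],[0,0,0,0,0.05]]]' 25
python3 -m crank '[[[0,0,0,0,0.05],[-0.010,0,0,0,0.05],[-0.030,0,0,0,0.05],[-0.035,0,0,0,0.05],[-0.035,0,0,0,0.05],[-0.015,0,0,0,0.05],[0,0,0,0,0.05],[0,0,0,0,0.05]]]' 25
python3 - <<'E'
from h import *
from rig import r,imaging
o=r.get_obs(); a,_=plan([0,0,0],0,o); print(o["ee_pos"],a,o["ft_force"],o["grip_width"]); print(plan([491.5,-450.8,250],4.2,o)[1][0])
E
```

```text
clock: 29.95
ee_pos: [382.6, -198.8, 129.7]
ee_rot: [-32.2, 90.0, -28.1]
ft_force: [0.3, 0.5, 0.1]
grip_width: 92.0
clock: 30.75
ee_pos: [382.4, -198.7, 129.4]
ee_rot: [-35.3, 90.0, -31.1]
ft_force: [-0.4, 1.4, 5.3]
grip_width: 58.7
clock: 31.55
ee_pos: [382.0, -198.4, 254.0]
ee_rot: [-20.7, 90.0, -16.5]
ft_force: [-0.1, -0.6, -1.9]
grip_width: 59.2
[ 381.98145007 -198.43014252  253.99017039] 4.184196520294864 [-0.13580594 -0.59257167 -1.93285869] 59.18245765280805
(np.float64(-0.0), np.float64(-0.0), [4.0, -259.7, 90.7], np.float64(-31.8))
```

```bash
python3 -m crank '[[[0,-0.014,0.005,0,0.05],[0,-0.026,0.009,0,0.05],[0,-0.034,0.012,0,0.05],[0,-0.036,0.013,0,0.05],[0,-0.036,0.013,0,0.05],[0,-0.034,0.012,0,0.05],[0,-0.030,0.010,0,0.05],[0,-0.024,0.008,0,0.05]]]' 25
python3 -m crank '[[[0,-0.016,0.006,0,0.05],[0,-0.010,0.003,0,0.05],[0.015,0,0,0,0.05],[0.030,0,0,0,0.05],[0.025,0,0,0,0.05],[0.015,0,0,0,0.05],[0,0,0,0,0.05],[0,0,0,0,0.05]]]' 25
python3 - <<'E'
from h import *
from rig import r,imaging
o=r.get_obs(); a,_=plan([0,0,0],0,o); print(o["ee_pos"],a,o["ft_force"],o["grip_width"]); print(plan([491.5,-450.8,133.5],4.2,o)[1][0])
s=imaging.snapshot("wrist"); cv2.imwrite("pics/o_wrist.png",s["pixels"][:,:,::-1])
s=imaging.snapshot("side"); cv2.imwrite("pics/o_side.png",cv2.resize(s["pixels"][150:350,250:520,::-1],None,fx=2.9,fy=2.9))
E
```

```text
clock: 32.35
ee_pos: [481.3, -428.4, 251.8]
ee_rot: [140.2, 89.9, 144.4]
ft_force: [0.1, 0.6, -1.8]
grip_width: 58.9
clock: 33.15
ee_pos: [492.1, -451.1, 169.2]
ee_rot: [132.8, 90.0, 137.0]
ft_force: [0.8, -0.4, -0.7]
grip_width: 58.6
[ 492.07175544 -451.10558669  169.19926826] 4.195536655848221 [ 0.83393106 -0.38799185 -0.6607892 ] 58.55456735380911
(np.float64(-0.0), np.float64(-0.0), [35.7, 0.3, -0.5], np.float64(-46.8))
```

View pics/o_wrist.png

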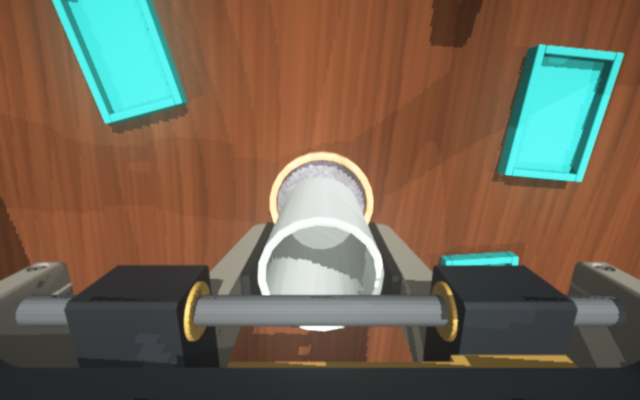

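View pics/o_side.png

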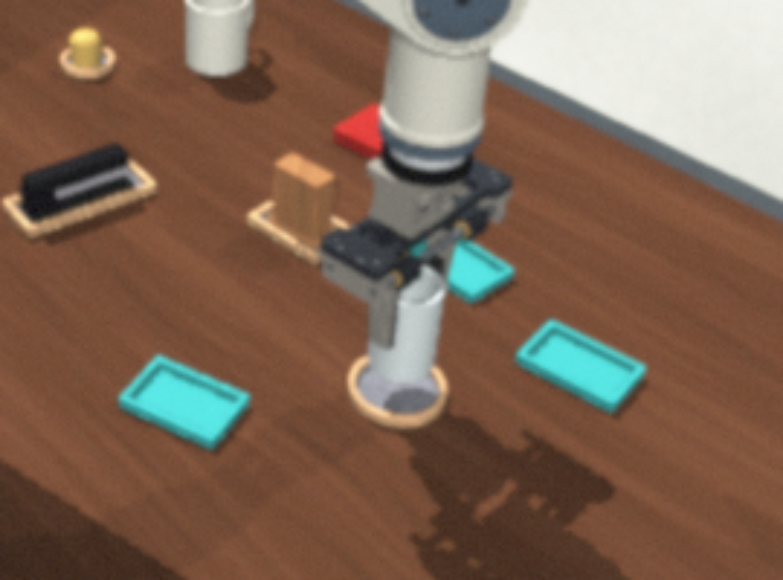

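The cup hangs upright over the large round tray, which is at (398,390) in the side crop. Lowering it.

```bash
python3 -m crank '[[[0.009,0,-0.0005,0,0.05],[0.010,0,0,0,0.05],[0.007,0,0,0,0.05],[0.004,0,0,0,0.05],[0.003,0,0,0,0.05],[0.002,0,0,0,0.05],[0.001,0,0,0,0.05],[0,0,0,0,0.05]]]' 25
```

```text
clock: 34.05
ee_pos: [491.7, -451.4, 133.5]
ee_rot: [-49.1, 90.0, -44.9]
ft_force: [-0.1, 0.3, -0.3]
grip_width: 59.0
```

```bash
python3 -m crank '[[[0.0005,0,0,0,0.05],[0,0,0,0,0.05],[0,0,0,0,0.05],[0,0,0,0,0.062],[0,0,0,0,0.070],[0,0,0,0,0.08],[0,0,0,0,0.0919],[0,0,0,0,0.0919]]]' 25
python3 -m crank '[[[-0.015,0,0,0,0.0919],[-0.030,0,0,0,0.0919],[-0.040,0,0,0,0.0919],[-0.040,0,0,0,0.0919],[-0.035,0,0,0,0.0919],[-0.020,0,0,0,0.0919],[0,0,0,0,0.0919],[0,0,0,0,0.0919]]]' 25
python3 - <<'E'
from h import *
from rig import r,imaging
o=r.get_obs(); print(o["clock"],o["ee_pos"])
s=imaging.snapshot("wrist"); cv2.imwrite("pics/p_wrist.png",s["pixels"][:,:,::-1])
P=cloud(s)
m=(P[...,2]>85)&(P[...,2]<104)&(np.hypot(P[...,0]-491,P[...,1]+451)<45); q=P[m];print(q[:,2].mean(),cv2.minEnclosingCircle(q[:,:2].astype(np.float32)))
s=imaging.snapshot("top"); cv2.imwrite("pics/p_top.png",cv2.resize(s["pixels"][90:330,180:520,::-1],None,fx=2.3,fy=2.3))
P=cloud(s)
for n,c,lo,hi,rad in (("pw",(630.5,222),36,60,30),("stapler",(444,-18),46,64,80),("clock",(595,-217),76,94,50)):
    m=(P[...,2]>lo)&(P[...,2]<hi)&(np.hypot(P[...,0]-c[0],P[...,1]-c[1])<rad); q=P[m];print(n,len(q),q[:,2].mean(),cv2.minAreaRect(q[:,:2].astype(np.float32)) if len(q) else 0)
s=imaging.snapshot("side"); cv2.imwrite("pics/p_side.png",cv2.resize(s["pixels"][130:330,230:500,::-1],None,fx=2.9,fy=2.9))
E
```

```text
clock: 34.85
ee_pos: [491.5, -451.4, 132.6]
ee_rot: [-133.6, 90.0, -129.4]
ft_force: [-0.9, -1.0, 0.4]
grip_width: 91.2
clock: 35.65
ee_pos: [491.4, -451.2, 313.1]
ee_rot: [-48.0, 90.0, -43.8]
ft_force: [-0.8, 0.2, 0.2]
grip_width: 92.1
35.65 [ 491.39685552 -451.2349332   313.14359991]
93.0206648578828 ((492.0565490722656, -450.7560729980469), 29.958559036254883)
pw 171 46.46769453698448 ((627.59521484375, 220.23829650878906), (36.31514358520508, 39.097721099853516), 4.331750869750977)
stapler 521 54.47230148329461 ((441.1547546386719, -18.921916961669922), (27.966379165649414, 123.24436950683594), 82.69268798828125)
clock 286 84.90857665530066 ((592.1356201171875, -219.2710418701172), (29.60135841369629, 62.230411529541016), 2.770685911178589)
```

View pics/p_wrist.png

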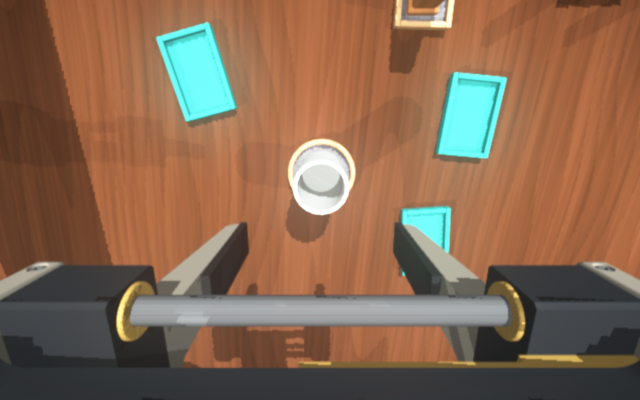

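View pics/p_top.png

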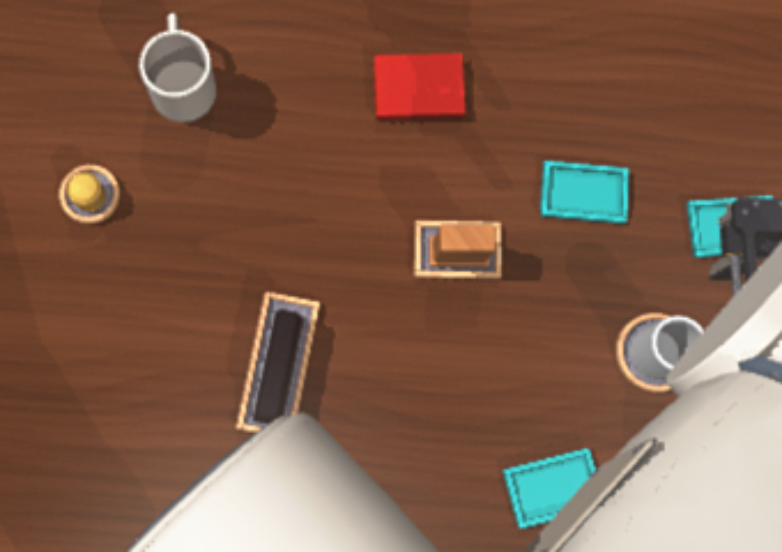

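View pics/p_side.png

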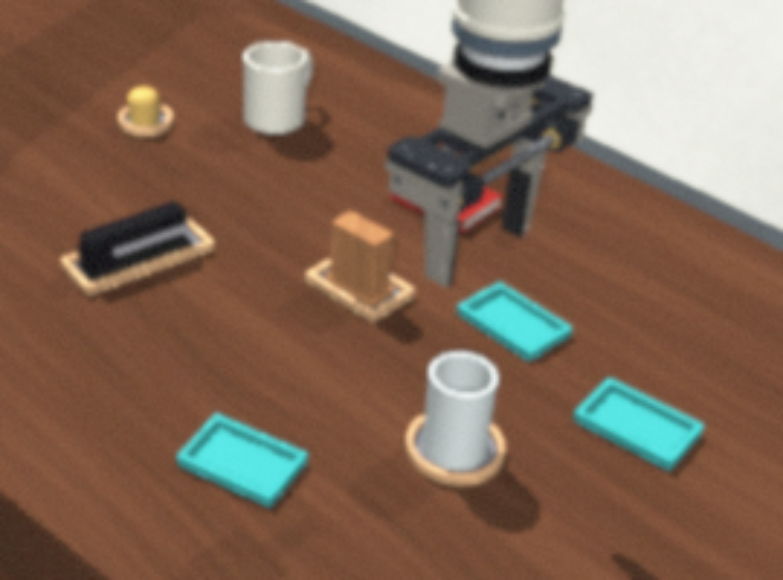

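All four stand in their own trays, with tops about 4 mm higher than on the desk. Nothing touches the gripper, and the mug and notebook look unmoved.

```bash
python3 -c "
from rig import order
print(order.close_job())"
```

```text
the job is handed in; nothing more can be done
None
```

I put the paperweight, stapler, clock and pencil cup into their matching light-wood trays and handed the job in at about 36 s of the 112 s allowed. No verdict was reported.

- **Height:** the cup, stapler and clock tops measured 93, 54 and 84–85 mm above the desk, about 4 mm higher than their own heights, so they are on the felt. I couldn't measure the paperweight's height that closely because it is domed, but it looks seated in every view.
- **Centring:** all four measured within about 4 mm of their tray centres, against the 14 mm allowed. The top and wrist cameras disagreed by up to 3 mm, about what their calibration explains.
- **Direction:** the stapler and clock line up with their trays to within 2°.
- **Touchdown:** the clock met the felt with a light push of about 11 N. The other three showed no noticeable contact force.
- **Bystanders:** the mug and notebook look unmoved in the final pictures; I didn't measure their positions. The open gripper is clear above everything.

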